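# Empty the film drop hopper and lock its slide gate open

## Robot

A 7-joint arm with a two-finger parallel gripper is mounted at the origin on a cart in front of the work surface, level with it; the furniture and walls round the work are solid. World frame = base frame: x ahead of the robot, y to its left, z up, the work surface at z = 0. Lengths are in m, angles in rad, forces in N, time in s.
With the tool pointing down it reaches from about 0.4 to 0.85 m from the base axis. Payload 10.4 kg.
Tool frame: the origin (TCP) lies midway between the tips of the shut fingers; the grasp point (between the pads) lies 19 mm behind it (manip.grasp_offset is the distance from the TCP to the grasp point, in m); z points along the fingers, y is the line along which they close (so a half turn about z gives the same grasp; the last joint's range is limited). The gripper opens to 85 mm and grips with 20 to 120 N. Pads are 22 mm wide; open, the fingers measure 114 mm over their backs; the gripper's body (76 mm by 85 mm) begins 54 mm behind the grasp point. The pads swing forward as they close: fully open they stand 13 mm farther back than shut.
Start: joints at [-1.141, 0.332, -0.065, 1.46, 0.022, 1.35, -0.088], TCP at [0.273, 0.562, 0.231] pointing down, gripper open.
Joint ranges: [-2.6, 2.6], [-0.5, 2.12], [-1.47, 1.34], [0.16, 2.42], [-1.27, 4.41], [0.06, 2.06], [-2.6, 2.6]. Speed limits (rad/s): [2.22, 2.22, 2.79, 2.79, 3.14, 3.14, 3.14].

## Interface

Orientations are given as a unit quaternion [x, y, z, w].
In Python, from workcell import manip gives the robot as it stands.
- The arm moves only by the shell command python3 jog.py 'ROWS' [FORCE]. ROWS is a JSON list of rows, 1 to 20 of them, each written [[rx, ry, rz], [dx, dy, dz], opening]: a rotation vector rx, ry, rz in rad, then dx, dy, dz in m, then the opening from 0.0 (shut) to 1.0 (fully open); each row is the pose to reach, as a shift and turn from the pose commanded when the command began, along the tool's axes at that moment; what a row does not reach only later rows make up. A row lasts 1/8 s, in which the tool goes at most 0.0625 m and 0.188 rad, less where a joint would pass 70% of its speed; a pose out of reach is approached as far as the arm can. The fingers move at their own pace and stop on an object; FORCE is the grip in N (left out, the last holds). Time passes only in rows, so rows that do not move let the fingers close. It prints the time, the measured TCP pose, the force, the opening and the grip force at its end. Input that does not fit is refused with a message, and nothing moves.
- manip.get_obs(): the state, without advancing time (a new reading comes with each control period).
- manip.camera(name): name is "side" or "top"; returns the picture (400x640x3 uint8, blue, green, red); there is no depth.
- manip.calibration(name): a dict with "fx", "fy", "cx", "cy" (pixels), "world_from_camera" (4x4, takes a point from camera to world coordinates). Camera axes: x right, y up, looking along -z (the intrinsics and any distortion apply to the point x, -y, -z); pixel columns grow to the right and rows downward; lengths in m; the calibration is good to about 2 mm. A picture is of the moment at which its call begins. calibration takes no time and is no camera call.
- manip.hand_in(): hands the job in; it is judged then, once.
The state is a dict: "clock": time; "joint_pos": joint angles; "joint_velocities": joint speeds; "tau": joint torques, N m; "position": TCP position; "ee_rot": TCP orientation; "ft_force": force on the tool from outside, world axes, zero at the start; "torque": the same for the moment, N m; "grip_width": opening from 0.0 (shut) to 1.0 (fully open); "grasp_force": force on a finger pad.
Only numpy, scipy, OpenCV 4.12 (cv2) and the standard library are available. Lean on these libraries where they do the work, as an engineer would, in place of code of your own. Each camera call takes 0.05 s, during which the arm holds its last target. There are 200 camera calls.

## Task

Empty the film hopper into the tray below it and leave it locked open: take the slide gate by its bow handle and draw it straight out until it comes up against its end stop, then run the four-lobed clamp nut down its stud, clockwise and regrasping as often as needed, until it is firmly tight on the gate. Leave the other things around the hopper where they are.

Things in the scene. Friction and masses are not known exactly. Their poses are not given: they have to be found in the camera images.
- hopper: fixed bench hopper: grey square bin (84 x 84 mm inside) with a flared mouth (121 mm across, rim 226 mm up) on two aluminium rails, posts and a dark base plate. Origin: on the bench, straight below the bin's centre; z up; the gate draws out along its own -x. Rails from x = +66 to -224 mm, 136 mm wide over all, tops 133.5 mm up
- stud_foot (a point): foot of the fixed upright threaded stud (16 mm thick), at x = -172 mm, y = 0 of the hopper and 126 mm up, level with the gate's top face; the stud rises 64 mm above this point, through the gate's slot and the nut. Axes as the hopper's
- gate: steel slide gate, loose in the rails with 1.5 mm play: blade 310 x 101 x 6 mm, 0.36 to 0.63 kg. Origin: middle of its inner edge, on the underside, 120 mm up; the blade runs from there to its own -x, parallel to the hopper's. End stop: the inner end of its slot meets the stud, its origin then at x = -46 mm in the hopper's frame (shut +44 mm; starts 0 to 12 mm open)
- gate_handle (a point): middle of the grip bar of the gate's bow handle: round dark bar 12 mm thick, level, across the gate (along its y), 80 mm wide with its two end posts, 296 mm from the gate's origin towards -x and 46 mm above the blade's underside, 34 mm free under it. 80 to 92 mm from the stud at the start. The gate slides at under 10 N
- clamp_nut: black four-lobed clamp nut, right-hand thread, on the stud. Origin: centre of its steel underside, a flange 42 mm across; its x and y axes point through the lobes and turn with it; z up. 66 mm across lobe tips, 48 to 53 mm over oppopoint valleys, by finger width: grasp there, closing line at 45 degrees to x and y. Lobes 21 to 47 mm above the origin
- nut_top (a point): centre of the nut's top face, 47 mm above its underside. Clockwise from above, the nut goes down 8 mm a turn and starts 2.5 to 5 mm above the gate's top. It turns at about 0.05 N m until it meets the gate; then the torque needed climbs with the clamping force (held still, friction hides part of it). Tight is 0.25 N m or more; it stays as it is left
- tray: grey open tray, 150 x 104 x 45 mm, walls 3 mm, standing on the base plate under the outlet. Origin: centre of its underside, 8 mm above the bench
- film_can_a: one of three white film cans with lids, 34 mm across, 50 mm high, 12 g, standing in the bin on the gate at the start. Origin: centre of its underside
- film_can_b: one of three white film cans with lids, 34 mm across, 50 mm high, 12 g, standing in the bin on the gate at the start. Origin: centre of its underside
- film_can_c: one of three white film cans with lids, 34 mm across, 50 mm high, 12 g, standing in the bin on the gate at the start. Origin: centre of its underside
- driver_amber: bystander: amber-handled screwdriver, 185 mm, lying behind the hopper's rail
- loupe: bystander: black loupe, 41 mm across and 49 mm high, standing beside the hopper on the robot's side
- tape_roll: bystander: roll of masking tape, 78 mm across, 19 mm high, lying to the right in front of the drawn-out gate
- mug: bystander: white dotted mug, 91 mm high, at the back left
- job_book: bystander: blue notebook, 210 x 152 x 14 mm, at the front left
- pliers: bystander: pliers with red grips, 124 mm, at the front right

How it is judged:
By the outcome, as a careful person would: the job done as asked, in the order asked, and still so for the second after the job is handed in, with the robot touching nothing.
It also fails if it takes over 72 s, if anything falls off the work surface, if the arm or the gripper's body presses on something with over 40 N, if the wrist force passes 120 N, or if a joint passes its speed limit or range.

## Working session

There is one attempt and no reset: what is moved stays moved. The work goes in short steps, Python scripts to look and compute and a shell command to move; the robot and the scene stay as the last step left them, time stands still between calls to the robot, and variables do not carry over. Pictures are saved under pics/ and viewed, at most 10 in all, crops included, and the job is handed in when it is done.

```bash
ls; mkdir -p pics; python3 - <<'E'
from workcell import manip
import cv2
for n in("side","top"):
    cv2.imwrite(f"pics/{n}0.png",manip.camera(n)); print(n,manip.calibration(n))
print(manip.get_obs(),manip.grasp_offset)
E
```

```text
jog.py
pics
workcell.py
side {'fx': 395.80073635798374, 'fy': 395.80073635798374, 'cx': 316.1625126252885, 'cy': 195.0154377751728, 'world_from_camera': array([[-0.99799455, -0.04023386,  0.04886842,  0.63934658],
       [ 0.06327565, -0.61268717,  0.78778844,  0.9167862 ],
       [-0.00175471,  0.78930075,  0.61400428,  0.83958294],
       [ 0.        ,  0.        ,  0.        ,  1.        ]])}
top {'fx': 433.36053692473945, 'fy': 433.36053692473945, 'cx': 317.8286725165175, 'cy': 197.93058849370354, 'world_from_camera': array([[ 0.00509581,  0.99802048, -0.06268292,  0.48570371],
       [-0.99995922,  0.00555298,  0.0071213 ,  0.01471488],
       [ 0.00745528,  0.06264407,  0.99800809,  1.22620188],
       [ 0.        ,  0.        ,  0.        ,  1.        ]])}
{'clock': 0.1, 'joint_pos': array([-1.14057011,  0.33277509, -0.06474332,  1.46080613,  0.02159291,
        1.34990012, -0.08853134]), 'joint_velocities': array([-6.07080151e-04, -7.08187298e-04, -7.02592935e-04, -3.12340730e-03,
       -8.49378437e-04, -1.13014526e-05,  4.04486182e-04]), 'tau': array([ 1.25736711e-03, -6.26742411e+01,  4.93122381e-02, -3.92432463e+01,
        1.64679671e-02,  7.16557464e-03, -3.86676973e-06]), 'position': array([0.27328177, 0.56173853, 0.23064102]), 'ee_rot': array([ 2.24470827e-01,  9.74480627e-01, -5.84893967e-04, -1.18411492e-04]), 'ft_force': array([-0.17992193, -0.59176633,  0.40233421]), 'torque': array([ 0.02408693, -0.00787767,  0.01980116]), 'grasp_force': 0.0, 'grip_width': 1.0003791716451138} 0.0187
```

View pics/side0.png

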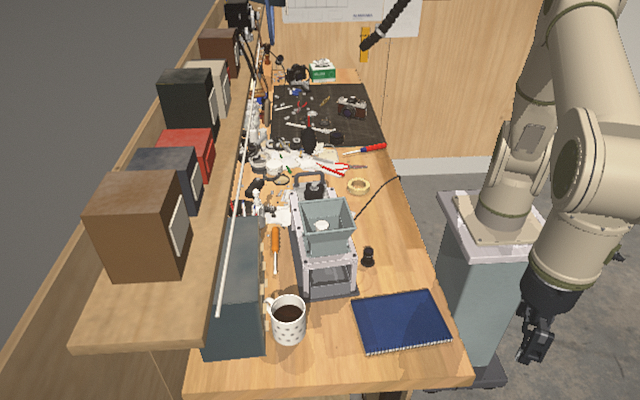

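View pics/top0.png

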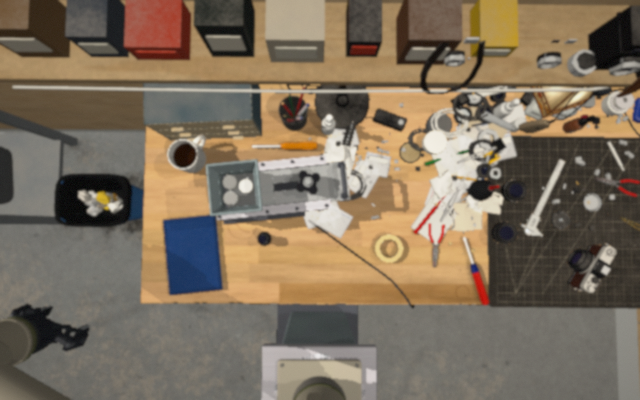

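The side view shows the bin at about (327,225), the nut at (313,190) and the handle at (308,180). In the top view the bin is at (235,188), the nut at (310,182) and the handle near (350,182). I'll zoom in on both.

```bash
python3 - <<'E'
import cv2,numpy as np
t=cv2.imread("pics/top0.png")[140:230,195:375]; s=cv2.imread("pics/side0.png")[160:310,260:390]
cv2.imwrite("pics/c0.png",cv2.resize(t,None,fx=4.4,fy=4.4,interpolation=2))
cv2.imwrite("pics/c1.png",cv2.resize(s,None,fx=4,fy=4,interpolation=2))
E
```

```text
(no output)
```

View pics/c0.png

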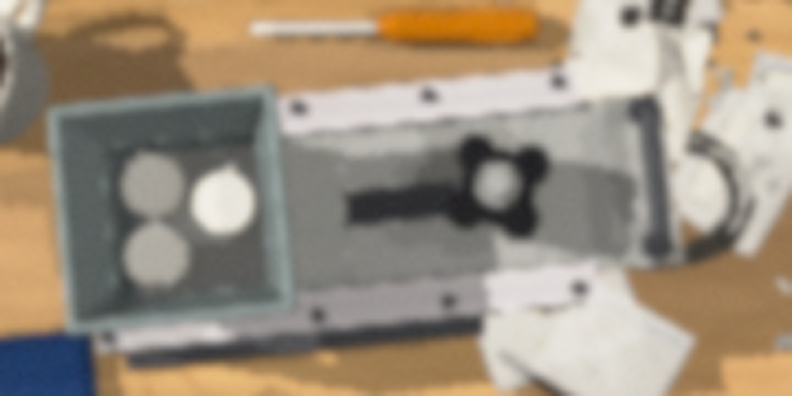

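View pics/c1.png

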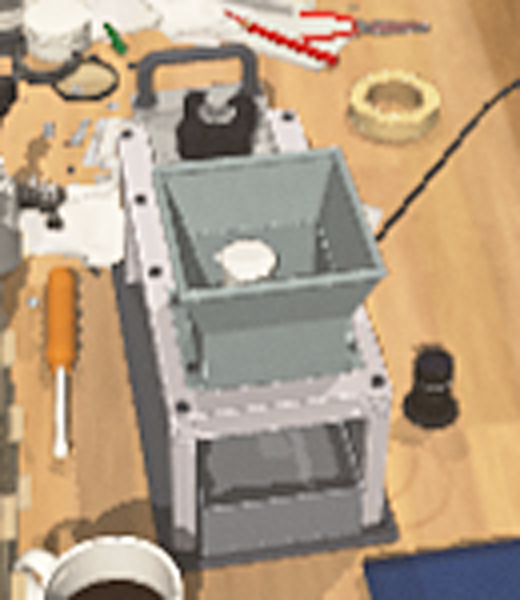

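The crops show it clearly. In the top crop the grip bar runs from (645,103) to (657,250), and the nut lobes are at (472,150), (537,158), (522,225) and (462,212). The stud tip is at (497,183), and the rail screws are at (298,107), (428,95), (558,82), (318,316), (448,302) and (580,288).

```bash
cat > h.py <<'E'
from workcell import manip
import numpy as np, cv2
from scipy.spatial.transform import Rotation as R
def ray(n,u,v):
    c=manip.calibration(n);T=np.array(c["world_from_camera"])
    d=T[:3,:3]@[(u-c["cx"])/c["fx"],-(v-c["cy"])/c["fy"],-1]
    return T[:3,3],d
def plane(n,u,v,z):
    o,d=ray(n,u,v);return o+d*(z-o[2])/d[2]
def two(a,b):
    (o1,d1),(o2,d2)=ray("top",*a),ray("side",*b)
    s=np.linalg.lstsq(np.c_[d1,-d2],o2-o1,rcond=None)[0]
    p,q=o1+s[0]*d1,o2+s[1]*d2
    return (p+q)/2,np.linalg.norm(p-q)
E
python3 - <<'E'
from h import *
np.set_printoptions(precision=4,suppress=True)
t=lambda x,y:(195+(x+.5)/4.4-.5,140+(y+.5)/4.4-.5)
s=lambda x,y:(260+(x+.5)/4-.5,160+(y+.5)/4-.5)
P=lambda pts,z:np.array([plane("top",*t(*p),z) for p in pts])
a=P([(298,107),(428,95),(558,82)],.1345);b=P([(318,316),(448,302),(580,288)],.1345)
print(a,b,sep="\n")
for q in(a,b):
    d=q[0]-q[2];print("yaw",np.degrees(np.arctan2(d[1],d[0])))
print("axis mid",((a+b)/2))
print("stud",P([(497,183)],.19))
h=P([(645,103),(657,250)],.17);print("bar",h,h.mean(0))
l=P([(472,150),(537,158),(522,225),(462,212)],.176);print("nut",l,l.mean(0))
for i in(0,1):
    d=l[i]-l[i+2];print("lobe",np.degrees(np.arctan2(d[1],d[0])))
r=P([(50,110),(272,90),(293,307),(72,330)],.226);print("rim",r.mean(0),r)
print("barside", two(t(651,177),s(197,57)),"stud",two(t(497,183),s(218,97)))
o=manip.get_obs();print(R.from_quat(o["ee_rot"]).as_matrix())
E
```

```text
[[ 0.6398  0.148   0.1345]
 [ 0.6472  0.0732  0.1345]
 [ 0.6553 -0.0017  0.1345]]
[[ 0.5195  0.135   0.1345]
 [ 0.5279  0.0607  0.1345]
 [ 0.5364 -0.0149  0.1345]]
yaw 95.89156769754405
yaw 96.41534824429868
axis mid [[ 0.5797  0.1415  0.1345]
 [ 0.5876  0.067   0.1345]
 [ 0.5958 -0.0083  0.1345]]
stud [[0.5909 0.0322 0.19  ]]
bar [[ 0.6382 -0.0498  0.17  ]
 [ 0.5561 -0.0566  0.17  ]] [ 0.5972 -0.0532  0.17  ]
nut [[0.6106 0.0464 0.176 ]
 [0.6063 0.0103 0.176 ]
 [0.5691 0.0184 0.176 ]
 [0.5761 0.0516 0.176 ]] [0.5905 0.0317 0.176 ]
lobe 33.93793505052091
lobe -53.77697586454099
rim [0.5726 0.2024 0.226 ] [[0.6245 0.2674 0.226 ]
 [0.6359 0.1506 0.226 ]
 [0.5213 0.1381 0.226 ]
 [0.5087 0.2534 0.226 ]]
barside (array([ 0.5991, -0.0538,  0.1638]), np.float64(0.0033774527890921354)) stud (array([0.5905, 0.0322, 0.1897]), np.float64(0.0008548641198939561))
[[-0.8992  0.4375 -0.0005]
 [ 0.4375  0.8992 -0.0011]
 [-0.     -0.0012 -1.    ]]
```

```bash
cat >> h.py <<'E'
def go(p,yaw):
    "shift/turn in tool axes to bring TCP to p, tool straight down, tool y at world yaw (deg)"
    o=manip.get_obs();A=R.from_quat(o["ee_rot"])
    y=np.array([np.cos(np.radians(yaw)),np.sin(np.radians(yaw)),0]);z=np.array([0,0,-1.])
    T=R.from_matrix(np.c_[np.cross(y,z),y,z])
    print("rot",(A.inv()*T).as_rotvec().round(4),"shift",A.inv().apply(np.array(p)-o["position"]).round(4))
    print("j",o["joint_pos"].round(3),"f",o["ft_force"].round(2),"t",o["torque"].round(3),"clk",o["clock"])
E
python3 -c "
from h import *
go([.5995,-.0535,.30],96.2)"
```

```text
rot [-1.20e-03 -3.00e-04 -5.61e-01] shift [-0.5625 -0.4106 -0.0689]
j [-1.141  0.333 -0.065  1.461  0.022  1.35  -0.089] f [-0.18 -0.59  0.4 ] t [ 0.024 -0.008  0.02 ] clk 0.1
```

```bash
python3 jog.py '[[[0,0,0],[0,0,-0.06],0.5],[[0,0,0],[0,0,-0.12],0.5],[[0,0,-0.19],[-0.05,-0.035,-0.14],0.5],[[0,0,-0.37],[-0.10,-0.07,-0.14],0.5],[[0,0,-0.56],[-0.15,-0.11,-0.14],0.5],[[0,0,-0.56],[-0.20,-0.146,-0.14],0.5],[[0,0,-0.56],[-0.25,-0.182,-0.14],0.5],[[0,0,-0.56],[-0.30,-0.219,-0.14],0.5],[[0,0,-0.56],[-0.35,-0.255,-0.14],0.5],[[0,0,-0.56],[-0.40,-0.292,-0.14],0.5],[[0,0,-0.56],[-0.45,-0.328,-0.14],0.5],[[0,0,-0.56],[-0.50,-0.365,-0.12],0.5],[[0,0,-0.56],[-0.55,-0.40,-0.09],0.5],[[0,0,-0.561],[-0.5625,-0.4106,-0.069],0.5],[[0,0,-0.561],[-0.5625,-0.4106,-0.069],0.5],[[0,0,-0.561],[-0.5625,-0.4106,-0.069],0.5]]' 60; python3 -c "
from h import *
go([.5995,-.0535,.147],96.2)"
```

```text
clock: 2.1
position: [0.5997, -0.0522, 0.3008]
ee_rot: [-0.055, 0.999, 0.0, 0.0]
ft_force: [0.5, 1.6, 0.4]
grip_width: 0.499
grasp_force: 0.0
rot [0.0006 0.0004 0.001 ] shift [ 0.0004 -0.0014  0.1538]
j [-0.331  0.26   0.427  1.436 -0.108  1.468  1.774] f [0.46 1.6  0.37] t [ 0.067 -0.081 -0.019] clk 2.1
```

```bash
python3 jog.py '[[[0,0,0],[0,-0.001,0.04],0.5],[[0,0,0],[0,-0.0015,0.08],0.5],[[0,0,0],[0,-0.0015,0.12],0.5],[[0,0,0],[0,-0.0015,0.1538],0.5],[[0,0,0],[0,-0.0015,0.1538],0.5],[[0,0,0],[0,-0.0015,0.1538],0.15],[[0,0,0],[0,-0.0015,0.1538],0],[[0,0,0],[0,-0.0015,0.1538],0],[[0,0,0],[0,-0.0015,0.1538],0],[[0,0,0],[0,-0.0015,0.1538],0]]' 60; python3 -c "
from h import *
cv2.imwrite('pics/s1.png',cv2.resize(manip.camera('side')[120:320,230:430],None,fx=3,fy=3,interpolation=2))
go([.5995,-.0535,.147],96.2)"
```

```text
clock: 3.35
position: [0.601, -0.0545, 0.1488]
ee_rot: [-0.054, 0.999, 0.0, 0.002]
ft_force: [-0.6, 0.0, 7.1]
grip_width: 0.119
grasp_force: 58.5
rot [0.0003 0.0035 0.0002] shift [0.0014 0.0012 0.0018]
j [-0.313  0.352  0.406  1.649 -0.15   1.168  1.809] f [-1.62  1.14  8.55] t [0.139 0.245 0.015] clk 3.4
```

View pics/s1.png

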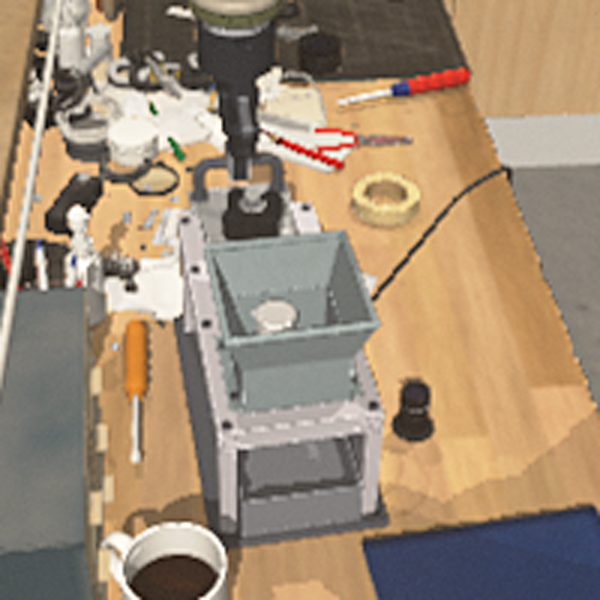

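The gripper holds the bar near its middle, at crop position (240,170), so I'll start drawing the gate out.

```bash
python3 jog.py '[[[0,0,0],[0,-0.005,0],0],[[0,0,0],[0,-0.012,0],0],[[0,0,0],[0,-0.02,0],0],[[0,0,0],[0,-0.028,0],0],[[0,0,0],[0,-0.036,0],0],[[0,0,0],[0,-0.044,0],0],[[0,0,0],[0,-0.052,0],0],[[0,0,0],[0,-0.06,0],0],[[0,0,0],[0,-0.068,0],0],[[0,0,0],[0,-0.074,0],0],[[0,0,0],[0,-0.074,0],0],[[0,0,0],[0,-0.074,0],0]]'; python3 -c "
from h import *
go([.61,-.137,.147],96.2)"
```

```text
clock: 4.9
position: [0.6087, -0.1275, 0.1479]
ee_rot: [-0.054, 0.999, 0.0, 0.001]
ft_force: [-0.8, 4.0, 6.4]
grip_width: 0.113
grasp_force: 58.9
rot [0.0005 0.0025 0.0007] shift [-0.0003 -0.0096  0.0009]
j [-0.205  0.397  0.433  1.599 -0.178  1.182  1.945] f [-0.82  3.98  6.38] t [0.917 0.031 0.034] clk 4.9
```

Moved 74 mm at 4 N. Creeping up to the stop.

```bash
python3 jog.py '[[[0,0,0],[0,-0.003,0],0],[[0,0,0],[0,-0.005,0],0],[[0,0,0],[0,-0.007,0],0],[[0,0,0],[0,-0.008,0],0],[[0,0,0],[0,-0.008,0],0]]'; python3 jog.py '[[[0,0,0],[0,-0.001,0],0],[[0,0,0],[0,-0.002,0],0],[[0,0,0],[0,-0.002,0],0]]'; python3 jog.py '[[[0,0,0],[0,-0.001,0],0],[[0,0,0],[0,-0.002,0],0],[[0,0,0],[0,-0.002,0],0]]'
```

```text
clock: 5.52
position: [0.6099, -0.1306, 0.1477]
ee_rot: [-0.057, 0.998, 0.003, 0.001]
ft_force: [-2.3, 17.0, 8.7]
grip_width: 0.115
grasp_force: 59.4
clock: 5.9
position: [0.6099, -0.1306, 0.1477]
ee_rot: [-0.057, 0.998, 0.004, 0.001]
ft_force: [-3.8, 22.7, 11.9]
grip_width: 0.119
grasp_force: 59.8
clock: 6.28
position: [0.6104, -0.1347, 0.1477]
ee_rot: [-0.057, 0.998, 0.003, 0.001]
ft_force: [-1.2, 16.4, 8.6]
grip_width: 0.116
grasp_force: 59.3
```

```bash
python3 jog.py '[[[0,0,0],[0,-0.001,0],0],[[0,0,0],[0,-0.001,0],0]]'; python3 jog.py '[[[0,0,0],[0,-0.002,0],0],[[0,0,0],[0,-0.002,0],0]]';  python3 -c "
from h import *
cv2.imwrite('pics/s2.png',np.hstack([cv2.resize(manip.camera('side')[120:320,250:390],None,fx=3,fy=3,interpolation=2),cv2.resize(manip.camera('top')[140:240,195:320],None,fx=3,fy=6,interpolation=2)]))
go([.61,-.137,.147],96.2)"
```

```text
clock: 6.52
position: [0.6104, -0.1347, 0.1476]
ee_rot: [-0.057, 0.998, 0.004, 0.001]
ft_force: [-3.9, 18.6, 9.1]
grip_width: 0.114
grasp_force: 59.6
clock: 6.78
position: [0.6108, -0.1371, 0.1476]
ee_rot: [-0.057, 0.998, 0.003, 0.001]
ft_force: [-1.6, 17.4, 7.8]
grip_width: 0.114
grasp_force: 59.4
rot [0.0064 0.0022 0.0053] shift [0.0007 0.0002 0.0006]
j [-0.185  0.408  0.433  1.585 -0.188  1.188  1.972] f [-2.34 17.13  8.21] t [ 3.828  0.339 -0.041] clk 6.875
```

View pics/s2.png

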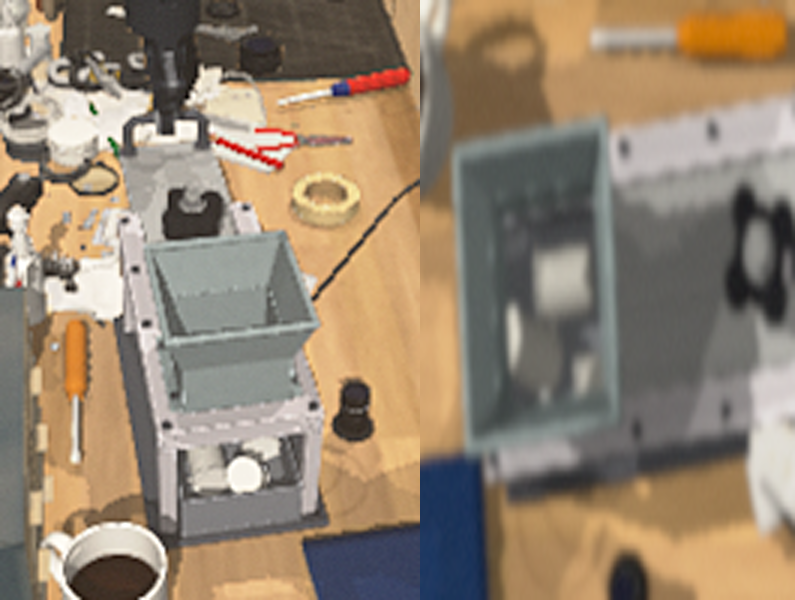

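All three cans are in the tray and the slot is used up as far as I can see. I'll confirm the end stop by its force.

```bash
for i in 1 2 3; do python3 jog.py '[[[0,0,0],[0,-0.001,0],0],[[0,0,0],[0,-0.002,0],0],[[0,0,0],[0,-0.002,0],0]]' | sed -n '2p;4p'; done; python3 -c "
from h import *
go([.61,-.137,.147],96.2)"
```

```text
position: [0.6108, -0.1372, 0.1476]
ft_force: [-4.1, 22.8, 10.6]
position: [0.6108, -0.1372, 0.1475]
ft_force: [-7.0, 29.4, 13.7]
position: [0.6108, -0.1372, 0.1474]
ft_force: [-10.1, 35.7, 15.9]
rot [ 0.014  -0.0002  0.0098] shift [0.0008 0.0003 0.0004]
j [-0.178  0.412  0.43   1.58  -0.195  1.195  1.982] f [-10.13  35.7   15.92] t [ 7.247  2.111 -0.126] clk 8.0
```

The gate is held firm at 36 N without moving, with the handle 170.5 mm from the stud, so it's on the end stop. I'll relax, release and lift.

```bash
python3 jog.py '[[[0,0,0],[0,0.005,0],0],[[0,0,0],[0,0.009,0],0],[[0,0,0],[0,0.009,0],0],[[0,0,0],[0,0.009,0],0.3],[[0,0,0],[0,0.009,0],0.5],[[0,0,0],[0,0.009,0],0.5],[[0,0,0],[0,0.009,-0.05],0.5],[[0,0,0],[0,0.009,-0.1],0.5],[[0,0,0],[0,0.009,-0.15],0.5],[[0,0,0],[0,0.009,-0.15],0.5],[[0,0,0],[0,0.009,-0.15],0.5]]'; python3 - <<'E'
from h import *
t=manip.camera('top'); cv2.imwrite('pics/t3.png',cv2.resize(t[140:230,225:385],None,fx=5,fy=5,interpolation=2))
go([.5905,.032,.26],79)
E
```

```text
clock: 9.38
position: [0.6088, -0.1404, 0.2958]
ee_rot: [-0.054, 0.999, 0.0, -0.0]
ft_force: [-0.1, 0.4, -0.9]
grip_width: 0.502
grasp_force: 0.0
rot [ 1.000e-04 -1.900e-03  2.999e-01] shift [-0.0007  0.1732  0.0352]
j [-0.2    0.322  0.465  1.382 -0.143  1.473  1.937] f [ 0.3   0.01 -0.32] t [-0.024 -0.043  0.001] clk 9.425
```

View pics/t3.png

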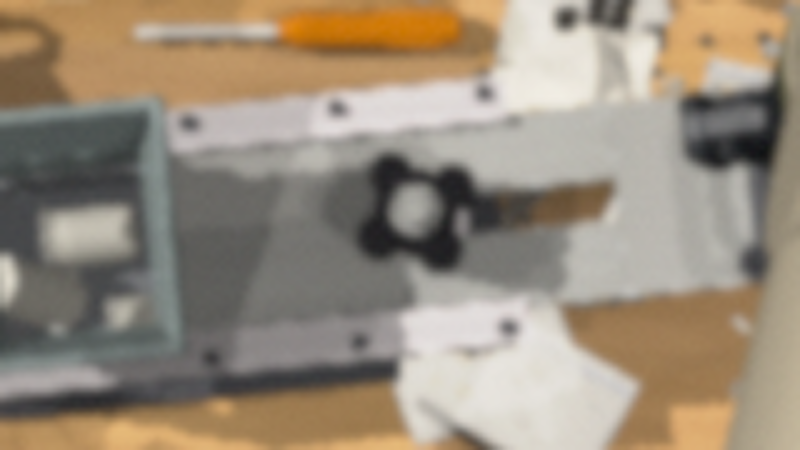

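The gate is out with its slot fully drawn. The nut's lobes, in crop pixels (392,170), (456,184), (441,250) and (377,237), lie at about 33°, so the valley closing line is at about 78°.

```bash
python3 jog.py '[[[0,0,0.15],[0,0.05,0],0.9],[[0,0,0.3],[0,0.1,0],0.9],[[0,0,0.317],[0,0.14,0.01],0.9],[[0,0,0.317],[-0.0007,0.1732,0.03],0.9],[[0,0,0.317],[-0.0007,0.1732,0.035],0.9],[[0,0,0.317],[-0.0007,0.1732,0.035],0.9],[[0,0,0.317],[-0.0007,0.1732,0.035],0.9]]' 60; python3 -c "
from h import *
go([.5905,.032,.141],78)"
```

```text
clock: 10.3
position: [0.5912, 0.0305, 0.2617]
ee_rot: [0.105, 0.994, -0.0, 0.0]
ft_force: [0.4, 0.0, -0.1]
grip_width: 0.901
grasp_force: 0.0
rot [-0.0004  0.0003 -0.0014] shift [0.0011 0.0014 0.1207]
j [-0.471  0.249  0.415  1.528 -0.101  1.385  1.311] f [ 0.43  0.04 -0.05] t [-0.03  -0.006  0.035] clk 10.3
```

```bash
python3 jog.py '[[[0,0,0],[0.001,0.0014,0.03],0.9],[[0,0,0],[0.001,0.0014,0.06],0.9],[[0,0,0],[0.001,0.0014,0.09],0.9],[[0,0,0],[0.001,0.0014,0.11],0.9],[[0,0,0],[0.001,0.0014,0.12],0.9],[[0,0,0],[0.001,0.0014,0.12],0.9],[[0,0,0],[0.001,0.0014,0.12],0.55],[[0,0,0],[0.001,0.0014,0.12],0.4],[[0,0,0],[0.001,0.0014,0.12],0.4],[[0,0,0],[0.001,0.0014,0.12],0.4]]' 60; python3 -c "
from h import *
cv2.imwrite('pics/s4.png',cv2.resize(manip.camera('side')[120:260,240:400],None,fx=4.5,fy=4,interpolation=2))
go([.5905,.032,.141],78)"
```

```text
clock: 11.55
position: [0.5909, 0.0327, 0.1431]
ee_rot: [0.105, 0.995, -0.0, 0.001]
ft_force: [-3.0, -2.5, 6.8]
grip_width: 0.571
grasp_force: 54.3
rot [ 0.0001  0.0015 -0.0002] shift [ 0.0002 -0.0008  0.0021]
j [-0.458  0.332  0.396  1.685 -0.138  1.151  1.336] f [-2.65 -2.62  6.55] t [-0.502  0.66  -0.006] clk 11.6
```

View pics/s4.png

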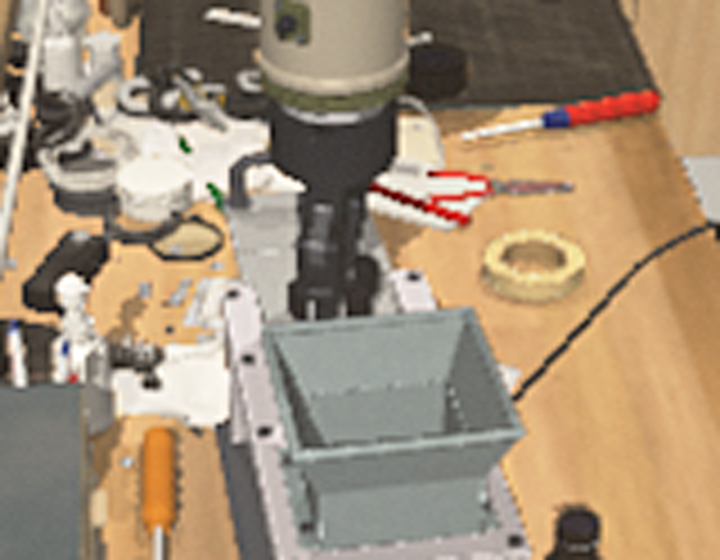

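The fingers are in the valleys (48.5 mm), so I'll turn clockwise while following down.

```bash
python3 jog.py '[[[0,0,0.15],[0,0,0.0002],0.4],[[0,0,0.3],[0,0,0.0004],0.4],[[0,0,0.45],[0,0,0.0006],0.4],[[0,0,0.6],[0,0,0.0008],0.4],[[0,0,0.75],[0,0,0.001],0.4],[[0,0,0.9],[0,0,0.0011],0.4],[[0,0,1.05],[0,0,0.0013],0.4],[[0,0,1.2],[0,0,0.0015],0.4],[[0,0,1.35],[0,0,0.0017],0.4],[[0,0,1.5],[0,0,0.0019],0.4],[[0,0,1.5],[0,0,0.0019],0.4]]'; python3 -c "
from h import *
go([.5905,.032,.141],78)"
```

```text
clock: 12.98
position: [0.5914, 0.0329, 0.1412]
ee_rot: [0.755, 0.656, 0.001, 0.001]
ft_force: [-0.5, -3.2, 6.0]
grip_width: 0.571
grasp_force: 55.9
rot [ 0.0022  0.0019 -1.5022] shift [-0.001  -0.0007  0.0002]
j [-0.656  0.37   0.647  1.696 -0.24   1.154 -0.084] f [-0.53 -3.21  6.01] t [-0.543  0.081 -0.053] clk 12.975
```

```bash
for i in 1 2; do python3 jog.py '[[[0,0,0.15],[0,0,0.0002],0.4],[[0,0,0.3],[0,0,0.0004],0.4],[[0,0,0.45],[0,0,0.0006],0.4],[[0,0,0.5],[0,0,0.0006],0.4]]' >/dev/null; python3 -c "
from h import *
go([.5905,.032,.141],78)"; done
```

```text
rot [ 3.100e-03  1.700e-03 -2.003e+00] shift [-0.0012 -0.0004 -0.0004]
j [-0.726  0.391  0.741  1.7   -0.284  1.158 -0.55 ] f [-0.   -3.44  4.83] t [-0.759 -0.15   0.066] clk 13.475
rot [ 4.0000e-03  1.5000e-03 -2.5032e+00] shift [-0.0012 -0.     -0.001 ]
j [-0.797  0.421  0.841  1.704 -0.337  1.166 -1.008] f [ 1.42 -4.02  5.11] t [-0.99  -0.146  0.068] clk 13.975
```

```bash
for i in 1 2 3; do python3 jog.py '[[[0,0,0.15],[0,0,0.0002],0.4],[[0,0,0.3],[0,0,0.0004],0.4],[[0,0,0.3],[0,0,0.0004],0.4]]' >/dev/null; python3 -c "
from h import *
go([.5905,.032,.141],78)"; done
```

```text
rot [ 4.4000e-03  1.2000e-03 -2.8024e+00] shift [-0.0011  0.0002 -0.0013]
j [-0.84   0.443  0.904  1.706 -0.373  1.173 -1.278] f [-0.55 -4.16  7.27] t [-1.05   0.027 -0.114] clk 14.35
rot [ 4.9000e-03  6.0000e-04 -3.1026e+00] shift [-0.001   0.0004 -0.0014]
j [-0.882  0.47   0.969  1.708 -0.414  1.182 -1.546] f [-1.34 -3.97 10.35] t [-1.166  0.467 -0.238] clk 14.725
rot [-4.6000e-03  2.0000e-04  2.8804e+00] shift [-0.0009  0.0005 -0.0014]
j [-0.923  0.502  1.035  1.709 -0.46   1.195 -1.81 ] f [-3.74 -3.91 15.25] t [-1.109  0.942 -0.42 ] clk 15.1
```

```bash
python3 jog.py '[[[0,0,0.1],[0,0,0],0.4],[[0,0,0.2],[0,0,0],0.4],[[0,0,0.3],[0,0,0],0.4],[[0,0,0.3],[0,0,0],0.4],[[0,0,0.3],[0,0,0],0.4]]' ; python3 -c "
from h import *
go([.5905,.032,.141],78)"
```

```text
clock: 15.72
position: [0.5915, 0.0319, 0.1396]
ee_rot: [0.927, -0.375, 0.002, -0.0]
ft_force: [-3.5, -3.3, 15.0]
grip_width: 0.571
grasp_force: 59.8
rot [-4.0000e-03  8.0000e-04  2.5824e+00] shift [-0.0008  0.0006 -0.0014]
j [-0.96   0.538  1.101  1.711 -0.51   1.21  -2.069] f [-3.52 -3.26 14.95] t [-1.265  1.022 -0.253] clk 15.725
```

```bash
for i in 1 2; do python3 jog.py '[[[0,0,0.1],[0,0,0],0.4],[[0,0,0.2],[0,0,0],0.4]]' >/dev/null; python3 -c "
from h import *
go([.5905,.032,.141],78)
o=manip.get_obs();print(o['grip_width'])"; done
```

```text
rot [-3.5000e-03  7.0000e-04  2.3805e+00] shift [-0.0006  0.0006 -0.0014]
j [-0.983  0.566  1.145  1.712 -0.546  1.223 -2.244] f [-3.14 -5.48 14.51] t [-1.371  1.136  0.68 ] clk 15.975
0.5673166488138507
rot [-3.3000e-03  7.0000e-04  2.1806e+00] shift [-0.0004  0.0007 -0.0015]
j [-1.004  0.597  1.189  1.713 -0.583  1.238 -2.416] f [-3.4  -3.95 13.31] t [-0.172  1.073  0.585] clk 16.225
0.5670650218085975
```

```bash
python3 jog.py '[[[0,0,0],[0,0,0],0.4],[[0,0,0],[0,0,0],0.4],[[0,0,0],[0,0,0],0.4]]' >/dev/null; python3 -c "
from h import *
go([.5905,.032,.141],78)"; python3 jog.py '[[[0,0,0],[0,0,0],0.8],[[0,0,0],[0,0,0],0.9],[[0,0,0],[0,0,0],0.9],[[0,0,0],[0,0,0],0.9],[[0,0,0],[0,0,-0.05],0.9],[[0,0,0],[0,0,-0.1],0.9],[[0,0,0],[0,0,-0.1],0.9],[[0,0,0],[0,0,-0.1],0.9]]'; python3 -c "
from h import *
go([.5905,.032,.24],78)
print(manip.get_obs()['torque'])"
```

```text
rot [-2.5000e-03  1.8000e-03  2.1824e+00] shift [-0.0001  0.0008 -0.0014]
j [-1.004  0.596  1.188  1.713 -0.584  1.238 -2.414] f [-3.54 -3.56 16.26] t [-0.72   1.293 -0.433] clk 16.6
clock: 17.6
position: [0.5901, 0.0339, 0.2366]
ee_rot: [0.835, -0.551, -0.0, -0.0]
ft_force: [0.3, 0.5, -0.3]
grip_width: 0.902
grasp_force: 0.0
rot [9.0000e-04 1.0000e-04 2.1841e+00] shift [ 0.0019  0.0004 -0.0034]
j [-1.052  0.507  1.264  1.593 -0.489  1.404 -2.478] f [ 0.33  0.48 -0.29] t [0.008 0.035 0.035] clk 17.6
[0.00805863 0.0345447  0.0351434 ]
```

```bash
python3 jog.py '[[[0,0,-0.18],[-0.04,-0.04,-0.03],0.9],[[0,0,-0.36],[-0.08,-0.08,-0.04],0.9],[[0,0,-0.54],[-0.12,-0.11,-0.04],0.9],[[0,0,-0.72],[-0.132,-0.122,-0.04],0.9],[[0,0,-0.9],[-0.132,-0.122,-0.04],0.9],[[0,0,-1.08],[-0.132,-0.122,-0.04],0.9],[[0,0,-1.26],[-0.132,-0.122,-0.04],0.9],[[0,0,-1.44],[-0.132,-0.122,-0.04],0.9],[[0,0,-1.6],[-0.132,-0.122,-0.04],0.9],[[0,0,-1.6],[-0.132,-0.122,-0.04],0.9]]'; python3 - <<'E'
from h import *
a=cv2.resize(manip.camera('top')[150:230,270:370],None,fx=6,fy=6,interpolation=2)
b=cv2.resize(manip.camera('side')[170:220,280:345],None,fx=3,fy=3,interpolation=2)
c=np.zeros((480,800,3),np.uint8);c[:,:600]=a;c[:150,605:800]=b
cv2.imwrite('pics/t5.png',c)
E
```

```text
clock: 18.85
position: [0.6502, 0.2029, 0.2756]
ee_rot: [0.977, 0.214, -0.001, -0.0]
ft_force: [-0.4, -0.9, -0.0]
grip_width: 0.901
grasp_force: 0.0
```

View pics/t5.png

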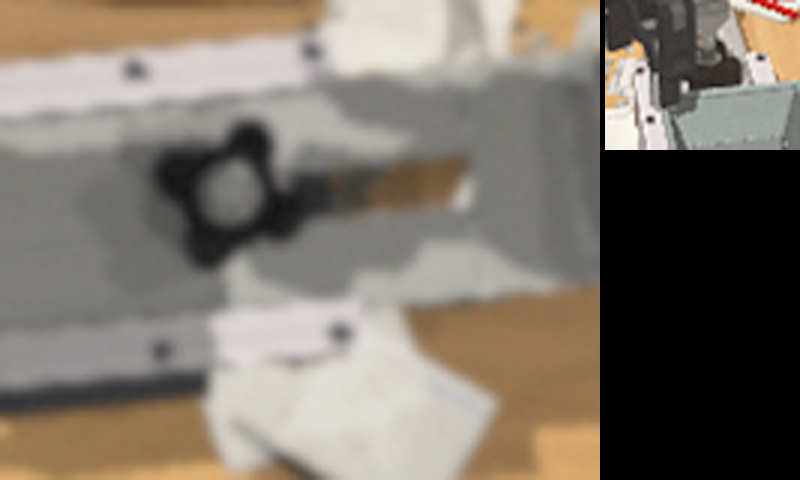

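The nut's lobe axis is now at -20°, where 4.1 rad of turn should leave it, so it didn't slip. I got the retreat direction wrong, and the hand is now above the bin, clear of it. I'll regrasp at -65° and check the torque.

```bash
python3 -c "
from h import *
go([.5905,.032,.27],-65)"
```

```text
rot [-0.0004  0.0014 -0.0073] shift [-0.1256  0.1305  0.0063]
j [-0.891  0.541  0.821  1.253 -0.387  1.506 -1.262] f [ 0.07  0.17 -0.36] t [ 0.013  0.026 -0.011] clk 18.95
```

```bash
python3 jog.py '[[[0,0,0],[-0.04,0.042,0],0.9],[[0,0,0],[-0.08,0.084,0],0.9],[[0,0,0],[-0.12,0.125,0],0.9],[[0,0,0],[-0.1256,0.1305,0],0.9],[[0,0,0],[-0.1256,0.1305,0],0.9],[[0,0,0],[-0.1256,0.1305,0],0.9]]' 60; python3 -c "
from h import *
go([.5905,.032,.139],-65)"
```

```text
clock: 19.7
position: [0.5917, 0.0337, 0.2768]
ee_rot: [0.977, 0.215, -0.0, -0.0]
ft_force: [-0.1, 0.1, 0.4]
grip_width: 0.904
grasp_force: 0.0
rot [-0.0002  0.0004 -0.002 ] shift [-0.0018  0.0011  0.1378]
j [-0.851  0.318  0.91   1.52  -0.252  1.428 -1.066] f [-0.15  0.12  0.4 ] t [ 0.029  0.039 -0.027] clk 19.7
```

```bash
python3 jog.py '[[[0,0,0],[-0.0015,0.001,0.04],0.9],[[0,0,0],[-0.0015,0.001,0.08],0.9],[[0,0,0],[-0.0015,0.001,0.11],0.9],[[0,0,0],[-0.0015,0.001,0.13],0.9],[[0,0,0],[-0.0015,0.001,0.137],0.9],[[0,0,0],[-0.0015,0.001,0.137],0.9],[[0,0,0],[-0.0015,0.001,0.137],0.55],[[0,0,0],[-0.0015,0.001,0.137],0.4],[[0,0,0],[-0.0015,0.001,0.137],0.4],[[0,0,0],[-0.0015,0.001,0.137],0.4]]' 60;  for i in 1 2 3; do python3 jog.py '[[[0,0,0.04],[0,0,0],0.4]]' | sed -n '2,5p' ; python3 -c "
from h import *
print(manip.get_obs()['torque'],manip.get_obs()['joint_pos'][6])"; done
```

```text
clock: 20.95
position: [0.591, 0.0321, 0.1418]
ee_rot: [0.977, 0.215, 0.001, -0.002]
ft_force: [-4.7, 5.5, 9.5]
grip_width: 0.573
grasp_force: 51.2
position: [0.5912, 0.0321, 0.1419]
ee_rot: [0.981, 0.196, 0.001, -0.001]
ft_force: [-3.2, 5.3, 9.1]
grip_width: 0.562
[0.94758198 0.78366816 0.68945665] -1.0301853870763624
position: [0.5912, 0.0321, 0.1419]
ee_rot: [0.984, 0.176, 0.001, -0.001]
ft_force: [-4.2, 5.3, 10.0]
grip_width: 0.561
[0.92847193 0.74456604 0.81326454] -1.0665086909899901
position: [0.5911, 0.0321, 0.1419]
ee_rot: [0.988, 0.157, 0.001, -0.001]
ft_force: [-4.4, 4.8, 10.0]
grip_width: 0.558
[0.89266446 0.82904382 0.72905692] -1.1026194982936923
```

```bash
for i in 1 2 3; do python3 jog.py '[[[0,0,0.06],[0,0,0],0.4]]' 90 | sed -n '5p' ; python3 -c "
from h import *
o=manip.get_obs();print(o['torque'],o['ft_force'],R.from_quat(o['ee_rot']).as_euler('xyz')[2])"; done; python3 jog.py '[[[0,0,0],[0,0,0],0.4],[[0,0,0],[0,0,0],0.4]]' | tail -3;python3 -c "
from h import *
o=manip.get_obs();print(o['torque'],o['ft_force'],R.from_quat(o['ee_rot']).as_euler('xyz')[2])"
```

```text
grip_width: 0.547
[0.96719275 1.02565371 0.81040905] [-4.88050373  4.70766578 11.44908756] 0.2540163390086172
grip_width: 0.553
[0.92349435 1.06583975 0.84267917] [-5.16478735  4.69744749 11.2810169 ] 0.19379232845218497
grip_width: 0.555
[0.87993464 1.08016082 0.8354801 ] [-6.19027874  4.4787584  11.93481186] 0.1338323471063032
ft_force: [-4.6, 5.7, 11.9]
grip_width: 0.547
grasp_force: 114.1
[0.93017881 1.01351382 0.26215504] [-4.63148184  5.72840114 11.91416771] 0.1347729337373731
```

The moving torque is 0.7–0.84 N·m, against about 0.05 when running free, so the nut is tight. I'll release and retreat.

```bash
python3 jog.py '[[[0,0,0],[0,0,0],0.8],[[0,0,0],[0,0,0],0.9],[[0,0,0],[0,0,0],0.9],[[0,0,0],[0,0,0],0.9],[[0,0,0],[0,0,-0.05],0.9],[[0,0,0],[0,0,-0.1],0.9],[[0,0,0],[0,0,-0.15],0.9],[[0,0,0],[0,0,-0.15],0.9],[[0,0,0],[0,0,-0.15],0.9]]' 60; python3 -c "
from h import *
go([.42,-.03,.29],-90)"
```

```text
clock: 23.08
position: [0.5903, 0.0303, 0.2895]
ee_rot: [0.998, 0.066, -0.0, -0.0]
ft_force: [-0.5, 0.0, -0.1]
grip_width: 0.901
grasp_force: 0.0
rot [-0.0003  0.0006  0.1328] shift [-0.1767  0.0372 -0.0004]
j [-0.902  0.331  0.993  1.505 -0.278  1.456 -1.34 ] f [-0.48  0.03 -0.14] t [-0.022  0.017  0.009] clk 23.075
```

```bash
python3 jog.py '[[[0,0,0],[-0.05,0.01,0],0.9],[[0,0,0],[-0.1,0.02,0],0.9],[[0,0,0],[-0.15,0.03,0],0.9],[[0,0,0],[-0.177,0.037,0],0.9],[[0,0,0],[-0.177,0.037,0],0.9]]'; python3 - <<'E'
from h import *
a=cv2.resize(manip.camera('top')[130:240,200:370],None,fx=4.6,fy=4.6,interpolation=2)
cv2.imwrite('pics/t6.png',a)
E
```

```text
clock: 23.7
position: [0.4179, -0.0305, 0.2895]
ee_rot: [0.998, 0.067, 0.0, -0.002]
ft_force: [-0.4, -0.0, 0.8]
grip_width: 0.901
grasp_force: 0.0
```

View pics/t6.png

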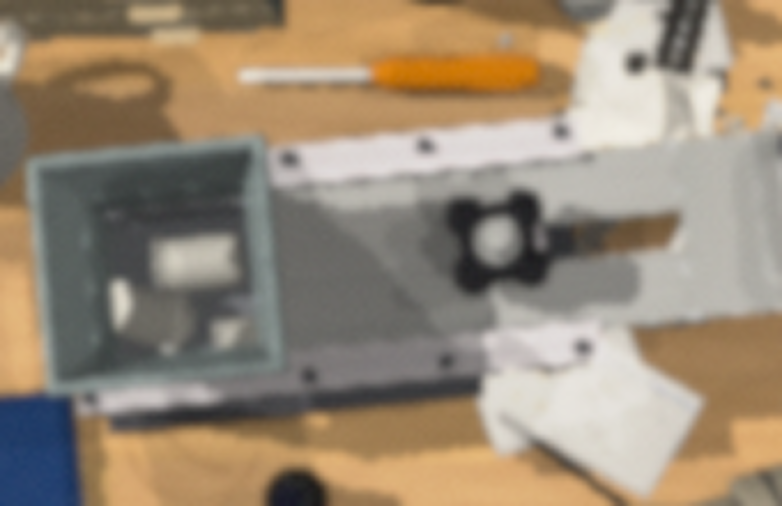

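The nut's lobe axis has moved from -20° to about -36°, so it followed the final turn. The cans are in the tray, the gate is out, and the driver and loupe, the two bystanders in this crop, look unmoved. Handing in.

```bash
python3 -c "
from workcell import manip
print(manip.hand_in())"
```

```text
the job is handed in; nothing more can be done
None
```

I drew the gate out to its end stop (held firm at 36 N), all three cans dropped into the tray, and I ran the clamp nut down until it took 0.7–0.84 N·m to turn (0.25 counts as tight); the job is handed in, with the robot clear.

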